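# Pack a sample carrier and hold it pressed for the clamp screws

## Task

Stand the amber jar with the white cap and the white square bottle upright in the grey carrier, one behind the other in either order, and let go of them. Then lower the orange packing block, standing up, into the space left behind them and push the row gently along against the sprung end plate until its pointers are in the green part of the scales, never into the red. Finish while still holding the block pressed there, steadily, so that a colleague can tighten the clamp screws; do not topple the jar or bottle, and leave everything else on the bench where it is.

Things in the scene. Friction and masses are not known exactly. Their poses are not given: they have to be found in the camera images.
- carrier_floor (a point): Grey open tray fixed to the bench. Point: centre of its inner floor, 6 mm above the bench; y runs along the channel to the sprung end plate, x across, z up. Channel 68 mm wide inside; side walls 8 mm thick, tops 14 mm above the inner floor. 280 mm long outside (y -140 to 140); low wall at the -y end, inner face y -132, equally high. Small clamp screws stick out of the side walls, below their tops, at y -28.
- carrier_end (a point): Point in the middle of the carrier's +y end, at inner floor height, y +110 mm from carrier_floor, same axes. A fixed back wall stands at +20 to +30 mm in y from here, top 70 mm above the inner floor; the sprung end plate is in front of it. White blocks with the coloured scales lie outside both side walls (y -30 to +30, out to x +-66, tops 16 mm above the inner floor).
- endplate (a joint): Travel (m) of the sprung aluminium end plate to carrier +y. At 0 (no load) its front face, 64 mm wide, 2 to 70 mm above the inner floor, is at y +90 mm from carrier_floor. Spring 0.8 N per mm, range 26 mm. Black pointers in line with its front face show the travel: green 8 to 16 mm (6.4 to 12.8 N), then yellow to 20 mm, then red. The row's friction adds a few N to the push.
- jar_mid (a point): Round amber jar with white cap and paper label: diameter 56 mm up to 58 mm, cap diameter 50 mm, 76 mm high in all, 0.11 to 0.23 kg. The point is on its axis 38 mm above its underside; z up. It stands on the bench.
- bottle_mid (a point): White square bottle with blue round cap: body 56 x 56 mm and 56 mm high, cap diameter 42 mm, 76 mm high in all, 0.11 to 0.23 kg. The point is on its axis 38 mm above its underside; x and y square to its sides, z up. It stands on the bench.
- block_mid (a point): Orange packing block, standing: 56 mm along its x, 36 mm along its y, 76 mm high, 0.1 to 0.21 kg. The point is its centre, 38 mm above its underside. In the carrier its 56 mm side lies across the channel (either way round).
- beaker: Glass beaker, 72 mm wide, 95 mm high, origin under its centre; to be left alone.
- screwdriver: Screwdriver lying on the bench; to be left alone.
- reagent: Amber reagent bottle with black cap, 68 mm wide, 140 mm high, origin under its centre; to be left alone.
- dish: White dish, 100 mm wide, 40 mm high, origin under its centre; to be left alone.
- weight: Brass weight, 28 mm wide, 35 mm high, origin under its centre; to be left alone.
- vial: Small clear vial with green cap, 30 mm wide, 55 mm high, origin under its centre; to be left alone.
- pot: White pot with red cap, 64 mm wide, 70 mm high, origin under its centre; to be left alone.
Things that resemble listed ones, but are neither listed nor needed, are in the scene too. Of the things that look like the part that bears block_mid, the middle-sized one is meant.

How it is judged:
By the outcome, as a careful person would: the job done as asked, in the order asked, and still so for the second after the job is handed in, while the arm keeps its last pose, push and grip.
It also fails if it takes over 72 s, if anything falls off the work surface, if the arm or the gripper's body presses on something with over 40 N, if the wrist force passes 120 N, or if a joint passes its speed limit or range.

## Robot

A 6-joint arm with a two-finger parallel gripper is mounted at the origin on the work surface. World frame = base frame: x ahead of the robot, y to its left, z up, the work surface at z = 0. Lengths are in m, angles in rad, forces in N, time in s.
With the tool pointing down it reaches from about 0.225 to 0.875 m from the base axis. Payload 3.4 kg.
Tool frame: the origin (TCP) lies midway between the tips of the shut fingers; the grasp point (between the pads) lies 19 mm behind it (manip.grasp_offset is the distance from the TCP to the grasp point, in m); x points along the fingers, y is the direction in which the jaws open and shut, and the axes are right-handed (so a half turn about x gives the same grasp; the last joint's range is limited). The gripper opens to 85 mm and grips with 20 to 120 N. Pads are 22 mm wide; open, the fingers measure 114 mm over their backs; the gripper's body (76 mm by 85 mm) begins 54 mm behind the grasp point. The pads swing forward as they close: fully open they stand 13 mm farther back than shut.
Start: joints at [1.06, 0.276, 1.505, -0, 1.361, -0.121], TCP at [0.219, 0.532, 0.231] pointing down, gripper open.
Joint ranges: [-2.89, 2.89], [-0.75, 2.08], [0.22, 2.7], [-1.18, 4.32], [0.11, 2.71], [-2.7, 2.7]. Speed limits (rad/s): [2.57, 2.57, 3.14, 3.14, 3.14, 3.14].

## Interface

Orientations are given as a unit quaternion [w, x, y, z].
In Python, from rig import manip gives the robot as it stands.
- The arm moves only by the shell command python3 -m creep 'ROWS' [OPENING] [FORCE]. ROWS is a JSON object of lists of equal length, an entry for each row: "delta_pos": the shift along the tool's x, y, z in cm, a list of three; "dr": the turn, a rotation vector about the tool's x, y, z in rad, a list of three. In form: {"delta_pos": [[dx, dy, dz], ...], "dr": [[rx, ry, rz], ...]}. A call has 1 to 10 rows; each row is the pose to reach, as a shift and turn from the pose commanded when the call began, along the tool's axes at that moment; what a row does not reach only later rows make up. A row lasts 1/10 s, in which the tool goes at most 50 mm and 8.59 degrees, less where a joint would pass 70% of its speed; a pose out of reach is approached as far as the arm can. A call with a gripper value outside its range is refused whole. OPENING is the opening, from -1 (shut) to 1 (fully open), set as the call begins (- or left out, the last holds). The fingers move at their own pace and stop on an object; FORCE is the grip in N (left out, the last holds). Time passes only in rows, so rows that repeat a pose let the fingers close. It gives the time, the measured TCP pose, the force and the opening at its end, in the units of the state.
- manip.get_state(): the state, without advancing time (a new reading comes with each control period).
- manip.get_image(name): name is "scene" or "top" or "wrist"; returns a dict with "pixels" (420x560x3 uint8, blue, green, red), "depth" (420x560 float32, m along the optical axis (not along the pixel's ray), 0 where there is no reading), "intrinsics" (3x3 intrinsics, pixels), "rvec" (rotation vector, rad) and "tvec" (3), from world to camera coordinates, as OpenCV has them. Camera axes: x right, y down, z forward; pixel columns grow to the right and rows downward; lengths in m; the calibration is good to about 2 mm. A picture is of the moment at which its call begins.
- manip.sign_off(): hands the job in, once; it reports no verdict.
The state is a dict: "clock": time; "qpos": joint angles; "qd": joint speeds; "effort": joint torques, N m; "position": TCP position; "ee_rot": TCP orientation; "contact_force": force on the tool from outside, world axes, zero at the start; "moment": the same for the moment, N m; "width": finger opening in m.
Only numpy, scipy, OpenCV 4.12 (cv2) and the standard library are available. Lean on these libraries where they do the work, as an engineer would, in place of code of your own. Each camera call takes 0.05 s, during which the arm holds its last target. There are 200 camera calls.

## Working session

There is one attempt and no reset: what is moved stays moved. The work goes in short steps, Python scripts to look and compute and a shell command to move; the robot and the scene stay as the last step left them, time stands still between calls to the robot, and variables do not carry over. Pictures are saved under pics/ and viewed, about 8 in all and at most 12, crops included, and the job is handed in when it is done.

```bash
ls; mkdir -p pics; cat > h.py <<'E'
import numpy as np, cv2
from rig import manip
def grab(n,save=None):
    im=manip.get_image(n)
    if save: cv2.imwrite('pics/'+save,im['pixels'])
    return im
def world(im):
    """per-pixel world points from depth"""
    K=np.array(im['intrinsics']);R,_=cv2.Rodrigues(np.array(im['rvec'],float));t=np.array(im['tvec'],float).ravel()
    d=im['depth'];v,u=np.mgrid[:d.shape[0],:d.shape[1]]
    c=np.stack([(u-K[0,2])/K[0,0]*d,(v-K[1,2])/K[1,1]*d,d],-1)
    return (c-t)@R
E
python3 - <<'E'
from h import *
for n in('scene','top'):
    im=grab(n,n+'1.png'); np.savez(n+'1.npz',**im)
print(manip.get_state())
E
```

```text
pics
{'clock': 0.1, 'qpos': array([ 1.05999672e+00,  2.76513178e-01,  1.50600702e+00, -3.18779159e-05,
        1.36068507e+00, -1.20986408e-01]), 'qd': array([ 0.00014896, -0.00095761, -0.00328407, -0.00037719,  0.00269599,
       -0.0004657 ]), 'effort': array([ 1.31816385e-03, -4.17697942e+01, -2.46403956e+01,  2.23049988e-04,
        5.78294392e-03, -8.12936662e-06]), 'position': array([0.21828677, 0.53144867, 0.2305366 ]), 'ee_rot': array([ 0.69355184,  0.13640112,  0.69388513, -0.13749184]), 'contact_force': array([ 0.25804263, -0.40046118, -0.47493703]), 'moment': array([ 0.01437626, -0.00722885,  0.01209057]), 'width': 0.08528992532469144}
```

View pics/top1.png

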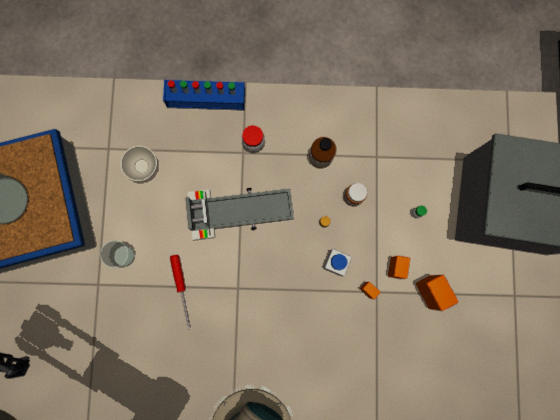

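View pics/scene1.png

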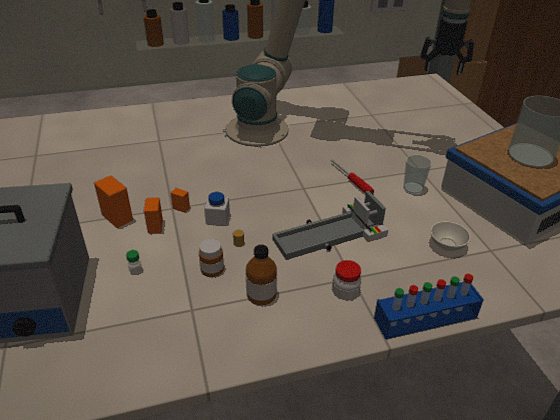

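The top view shows the carrier at (190–293, 190–237) with its end plate on the left. The jar is at (356,194), the bottle at (339,262), and the middle-sized orange block at (400,267). The scene view agrees, with the end plate on its right.

```bash
python3 - <<'E'
from h import *
ims={n:dict(np.load(n+'1.npz')) for n in('scene','top')}
im=ims['top'];W=world(im)
def show(name,box,zlo,zhi,n='top'):
    W=world(ims[n]);x0,y0,x1,y1=box
    m=np.zeros(W.shape[:2],bool);m[y0:y1,x0:x1]=1
    m&=(W[...,2]>zlo)&(W[...,2]<zhi)&(ims[n]['depth']>0)
    p=W[m];r=cv2.minAreaRect((p[:,:2]*1000).astype(np.float32))
    print(name,len(p),'mean',p.mean(0).round(4),'z',np.percentile(p[:,2],[5,50,95]).round(4),'rect',np.round(r[0],1),np.round(r[1],1),round(r[2],1))
show('jar cap',(340,178,375,212),.066,.09)
show('bottle body',(320,245,355,280),.045,.09)
show('bottle cap',(320,245,355,280),.068,.09)
show('block top',(385,250,414,284),.066,.09)
show('blk small',(358,278,383,300),.02,.09)
show('blk large',(415,270,462,315),.08,.15)
show('carrier walls',(205,185,297,232),.017,.03)
show('backwall',(180,185,215,245),.06,.09)
show('plateback',(180,185,218,245),.05,.09)
show('weight',(316,212,334,230),.025,.05)
show('reagent',(305,130,340,170),.1,.2)
show('pot',(240,122,268,155),.06,.09)
show('vial',(412,203,430,220),.04,.07)
show('bench',(280,300,330,350),-.1,.1)
b=W[300:350,280:330].reshape(-1,3);print(b[:,2].std())
E
```

```text
jar cap 278 mean [ 0.6297 -0.262   0.0743] z [0.0692 0.0746 0.0786] rect [ 629.6 -262.1] [47.8 48.8] 53.5
bottle body 454 mean [ 0.4437 -0.2136  0.0634] z [0.0504 0.0581 0.0776] rect [ 444.6 -215.4] [56.1 56.2] 69.2
bottle cap 201 mean [ 0.4442 -0.2151  0.0744] z [0.0701 0.0744 0.0787] rect [ 444.2 -215.2] [39.1 40.4] 27.9
block top 306 mean [ 0.4355 -0.3774  0.0741] z [0.0693 0.0743 0.079 ] rect [ 436.  -377.9] [35.5 55.9] 80.4
blk small 200 mean [ 0.3735 -0.3013  0.0516] z [0.0299 0.0543 0.0595] rect [ 373.4 -303.3] [41.5 27. ] 48.7
blk large 737 mean [ 0.3731 -0.4686  0.1049] z [0.0897 0.1063 0.1111] rect [ 373.1 -472. ] [80.7 52.9] 29.1
carrier walls 514 mean [0.585  0.0291 0.0202] z [0.0174 0.0198 0.0251] rect [585.2  26.9] [114.2 241. ] 4.5
backwall 232 mean [0.5632 0.1641 0.073 ] z [0.0647 0.0737 0.0779] rect [564.5 161. ] [84.3 50.5] 8.7
plateback 323 mean [0.5633 0.163  0.0676] z [0.0512 0.0719 0.0776] rect [564.5 161. ] [84.3 50.5] 8.7
weight 84 mean [ 0.5544 -0.182   0.0333] z [0.0281 0.0332 0.0377] rect [ 554.9 -182.1] [24.9 26.4] 46.5
reagent 262 mean [ 0.7362 -0.1676  0.1221] z [0.1014 0.1178 0.1416] rect [ 741.7 -169.6] [49.1 45.8] 40.2
pot 334 mean [0.7764 0.0207 0.0688] z [0.0643 0.0689 0.0733] rect [777.6  20.8] [55.4 54.2] 74.9
vial 98 mean [ 0.5879 -0.4364  0.0528] z [0.0431 0.0532 0.0589] rect [ 588.  -437.2] [26.  26.9] 0.9
bench 2491 mean [ 0.2777 -0.1335 -0.0017] z [-0.0066 -0.0017  0.0032] rect [ 277.6 -134. ] [130.2 133.3] 1.4
0.0843994078106774
```

```bash
cat >> h.py <<'E'
from scipy.spatial.transform import Rotation as Rot
def rect(im,z,x0,x1,y0,y1,s=2.):
    """ortho view of plane z; s px/mm; image right = -y, up = +x"""
    K=np.array(im['intrinsics'],float);n=(int((y1-y0)*1000*s),int((x1-x0)*1000*s))
    c=np.float32([[x1,y1,z],[x1,y0,z],[x0,y0,z],[x0,y1,z]])
    p,_=cv2.projectPoints(c,np.array(im['rvec'],float),np.array(im['tvec'],float),K,None)
    H=cv2.getPerspectiveTransform(np.float32(p.reshape(-1,2)),np.float32([[0,0],[n[0],0],[n[0],n[1]],[0,n[1]]]))
    return cv2.warpPerspective(im['pixels'],H,n,flags=cv2.INTER_CUBIC)
def go(x,y,z,yaw=None):
    """tool deltas (cm), dr to reach TCP xyz, tool down, jaw axis at yaw deg (mod 180) from world x"""
    s=manip.get_state();q=s['ee_rot'];R=Rot.from_quat([q[1],q[2],q[3],q[0]])
    d=R.inv().apply(np.array([x,y,z])-s['position'])*100
    M=R.as_matrix();cur=np.degrees(np.arctan2(M[1,1],M[0,1]))
    if yaw is None: yaw=cur
    dy=(yaw-cur+90)%180-90; y_=np.radians(cur+dy)
    j=np.array([np.cos(y_),np.sin(y_),0]);a=np.array([0,0,-1.])
    T=Rot.from_matrix(np.stack([a,j,np.cross(a,j)],1))
    print('pos',s['position'].round(4),'jawyaw',cur.round(2),'-> d cm',d.round(2),'dr',(R.inv()*T).as_rotvec().round(4),'q6',s['qpos'][5].round(2),'q1',s['qpos'][0].round(2),'F',s['contact_force'].round(1),'w',s['width'].round(4),'t',s['clock'])
E
python3 - <<'E'
from h import *
im=dict(np.load('top1.npz'))
r=rect(im,.02,.5,.68,-.12,.22)
cv2.imwrite('pics/rect1.png',r)
def yaw(box,zlo,zhi):
    W=world(im);x0,y0,x1,y1=box;m=np.zeros(W.shape[:2],bool);m[y0:y1,x0:x1]=1
    m&=(W[...,2]>zlo)&(W[...,2]<zhi)
    return W[m]
go(.63,-.262,.2,90)
E
```

```text
Traceback (most recent call last):
  File "h.py", line 30, in go
    print('pos',s['position'].round(4),'jawyaw',cur.round(2),'-> d cm',d.round(2),'dr',(R.inv()*T).as_rotvec().round(4),'q6',s['qpos'][5].round(2),'q1',s['qpos'][0].round(2),'F',s['contact_force'].round(1),'w',s['width'].round(4),'t',s['clock'])
                                                                                                                                                                                                                  ^^^^^^^^^^^^^^^^
AttributeError: 'float' object has no attribute 'round'
```

View pics/rect1.png

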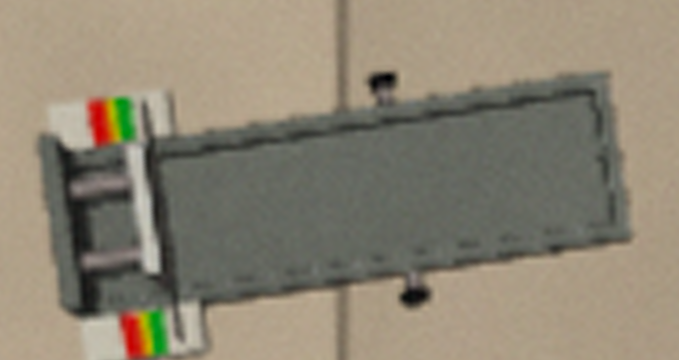

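```bash
sed -i "s/s\['contact_force'\].round(1),'w',s\['width'\].round(4)/np.round(s['contact_force'],1),'w',round(float(s['width']),4)/" h.py
python3 - <<'E'
from h import *
go(.63,-.262,.2,8.4)
E
```

```text
pos [0.2183 0.5314 0.2305] jawyaw 67.67 -> d cm [  3.14 -57.74  68.24] dr [1.0344e+00 7.0000e-04 1.5000e-03] q6 -0.12 q1 1.06 F [ 0.3 -0.4 -0.5] w 0.0853 t 0.1
```

```bash
python3 -m creep '{"delta_pos": [[-7,-32.5,52.5],[-7,-32.5,52.5],[-7,-32.5,52.5],[-7,-32.5,52.5],[-7,-32.5,52.5],[-7,-32.5,52.5],[-7,-32.5,52.5],[-7,-32.5,52.5],[-7,-32.5,52.5],[-7,-32.5,52.5]], "dr": [[0.1,0,0],[0.2,0,0],[0.3,0,0],[0.4,0,0],[0.5,0,0],[0.6,0,0],[0.7,0,0],[0.8,0,0],[0.9,0,0],[1.034,0,0]]}' 1 40
python3 - <<'E'
from h import *
go(.58,.03,.3,8.4)
E
```

```text
clock: 1.1
position: [0.5105, 0.1276, 0.2876]
ee_rot: [0.534, 0.463, 0.534, -0.463]
contact_force: [1.0, 1.0, -0.1]
width: 0.0857
pos [0.5105 0.1276 0.2876] jawyaw 8.12 -> d cm [-1.25  5.5  10.65] dr [-0.0048 -0.0004  0.0003] q6 -0.03 q1 0.11 F [ 1.   1.  -0.1] w 0.0857 t 1.1
```

```bash
python3 -m creep '{"delta_pos": [[-1.2,5.5,10.6],[-1.2,5.5,10.6],[-1.2,5.5,10.6],[-1.2,5.5,10.6]], "dr": [[0,0,0],[0,0,0],[0,0,0],[0,0,0]]}'
python3 - <<'E'
from h import *
im=grab('wrist','w1.png');np.savez('w1.npz',**im)
go(.63,-.262,.12,8.4)
W=world(im);print(W[::100,::100].round(3).tolist())
E
```

```text
clock: 1.5
position: [0.5813, 0.0301, 0.2987]
ee_rot: [0.534, 0.463, 0.535, -0.463]
contact_force: [0.4, 0.4, 0.3]
width: 0.0853
pos [0.5799 0.032  0.2987] jawyaw 8.3 -> d cm [17.84  0.75 29.84] dr [-0.0017 -0.0012  0.0018] q6 -0.21 q1 -0.07 F [-0.7  0.2  0.4] w 0.0851 t 1.55
[[[0.216, 0.193, 0.0], [0.337, 0.21, 0.001], [0.456, 0.227, 0.001], [0.576, 0.244, 0.001], [0.696, 0.261, 0.0], [0.816, 0.278, 0.001]], [[0.203, 0.076, -0.0], [0.335, 0.094, 0.002], [0.464, 0.113, 0.001], [0.594, 0.131, 0.006], [0.725, 0.15, 0.0], [0.855, 0.169, -0.0]], [[0.189, -0.063, 0.0], [0.571, 0.102, 0.442], [0.474, -0.022, 0.002], [0.616, -0.001, 0.006], [0.744, 0.024, 0.034], [0.902, 0.038, -0.001]], [[0.171, -0.231, 0.0], [0.329, -0.207, 0.001], [0.486, -0.185, 0.001], [0.643, -0.163, 0.0], [0.622, 0.047, 0.342], [1.61, -0.492, -0.748]], [[0.516, 0.032, 0.385], [0.324, -0.412, -0.0], [0.563, 0.047, 0.392], [0.584, 0.041, 0.384], [0.604, 0.05, 0.389], [0.646, 0.033, 0.368]]]
```

View pics/w1.png

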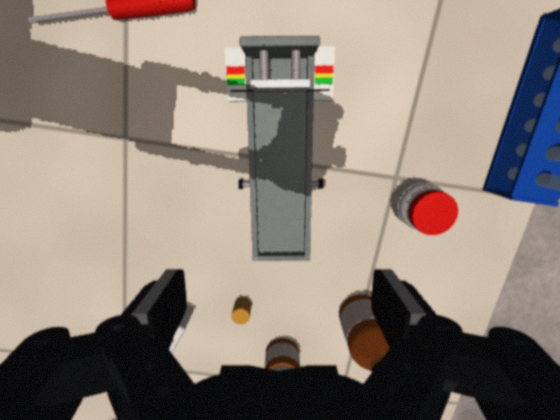

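The wrist view shows the carrier square to the tool, with its -y end at (281,260), its screws at row 184 and its pointers at row 91. I'll refine the carrier pose from this view.

```bash
python3 - <<'E'
from h import *
im=dict(np.load('w1.npz'));W=world(im)
m=np.zeros(W.shape[:2],bool);m[92:275,235:325]=1
p=W[m&(W[...,2]>.016)&(W[...,2]<.024)&(W[...,1]<.12)]
r=cv2.minAreaRect((p[:,:2]*1000).astype(np.float32));print('wall',r)
# per-row mid of the outer walls
best=[]
for th in np.radians([7.5,8,8.4,8.8,9.2]):
    X=np.array([np.cos(th),np.sin(th)]);Y=np.array([-np.sin(th),np.cos(th)])
    a=(p[:,:2]-[.5816,.0485])@X;b=(p[:,:2]-[.5816,.0485])@Y
    lo=[np.percentile(a[(b>k)&(b<k+.03)],1) for k in np.arange(-.12,.06,.03)]
    hi=[np.percentile(a[(b>k)&(b<k+.03)],99) for k in np.arange(-.12,.06,.03)]
    print(np.degrees(th),'lo',np.round(lo,4),'hi',np.round(hi,4),'bmin',np.percentile(b,.5).round(4))
g=cv2.cvtColor(im['pixels'],cv2.COLOR_BGR2HSV)
red=((g[...,0]<8)|(g[...,0]>172))&(g[...,1]>150)&(g[...,2]>100)
gr=(abs(g[...,0].astype(int)-60)<15)&(g[...,1]>150)&(g[...,2]>80)
for n,mm in(('red',red),('green',gr)):
    for s in(slice(222,246),slice(312,336)):
        q=np.zeros_like(mm);q[60:95,s]=mm[60:95,s]
        print(n,W[q].mean(0).round(4),q.sum())
E
```

```text
wall ((585.0716552734375, 17.45232391357422), (116.1191177368164, 222.22598266601562), 7.7628631591796875)
7.499999999999999 lo [-0.0412 -0.0414 -0.0583 -0.0572 -0.0437 -0.0443] hi [0.0428 0.0415 0.0549 0.0558 0.0401 0.0394] bmin -0.141
8.0 lo [-0.0421 -0.0422 -0.0578 -0.0584 -0.0435 -0.0438] hi [0.0418 0.0408 0.0546 0.0555 0.0403 0.0397] bmin -0.1407
8.4 lo [-0.0428 -0.0428 -0.058  -0.0586 -0.0433 -0.0434] hi [0.0409 0.0402 0.0555 0.0553 0.0404 0.04  ] bmin -0.1405
8.8 lo [-0.0435 -0.0434 -0.0582 -0.0587 -0.0432 -0.043 ] hi [0.0401 0.0396 0.0553 0.0551 0.0405 0.0402] bmin -0.1406
9.200000000000001 lo [-0.0441 -0.044  -0.0582 -0.0592 -0.043  -0.0426] hi [0.0393 0.039  0.0551 0.0549 0.0407 0.0404] bmin -0.1405
red [0.5096 0.1527 0.0235] 117
red [0.6156 0.1683 0.0269] 123
green [0.5117 0.1404 0.0235] 81
green [0.6182 0.1567 0.0236] 80
```

```bash
python3 -m creep '{"delta_pos": [[2,0.75,5],[4,0.75,10],[6,0.75,15],[8,0.75,20],[9,0.75,25],[9.9,0.75,29.8],[9.9,0.75,29.8],[9.9,0.75,29.8]], "dr": [[0,0,0],[0,0,0],[0,0,0],[0,0,0],[0,0,0],[0,0,0],[0,0,0],[0,0,0]]}'
python3 - <<'E'
from h import *
im=dict(np.load('scene1.npz'));W=world(im);g=cv2.cvtColor(im['pixels'],cv2.COLOR_BGR2HSV)
for n,(x0,y0,x1,y1),z in(('jar',(195,235,228,280),.0755),('bcap',(203,188,230,212),.0755),('blk',(140,192,165,240),.0755)):
    m=np.zeros(W.shape[:2],bool);m[y0:y1,x0:x1]=1;m&=abs(W[...,2]-z)<.005
    p=W[m];r=cv2.minAreaRect((p[:,:2]*1000).astype(np.float32));print(n,len(p),p.mean(0).round(4),np.round(r[0],1),np.round(r[1],1),round(r[2],1))
go(.63,-.262,.019,8.5)
E
```

```text
clock: 2.35
position: [0.6303, -0.2611, 0.1993]
ee_rot: [0.534, 0.462, 0.536, -0.462]
contact_force: [-0.1, 0.3, -0.6]
width: 0.0854
jar 278 [ 0.6322 -0.2644  0.0768] [ 630.3 -263.8] [48.3 49.1] 51.6
bcap 149 [ 0.4466 -0.2175  0.0765] [ 443.8 -216.4] [43.7 41.9] 34.4
blk 214 [ 0.4393 -0.3799  0.0768] [ 436.1 -379.7] [36.1 64.3] 80.6
pos [ 0.6303 -0.2611  0.1993] jawyaw 8.34 -> d cm [ 1.803e+01 -1.000e-02  1.200e-01] dr [-0.0028 -0.0021  0.0018] q6 -0.64 q1 -0.49 F [-0.1  0.3 -0.6] w 0.0854 t 2.35
```

```bash
python3 -m creep '{"delta_pos": [[4,0,0.1],[8,0,0.2],[12,0,0.2],[15,0,0.2],[17,0,0.2],[17.9,0,0.2],[17.9,0,0.2]], "dr": [[0,0,0],[0,0,0],[0,0,0],[0,0,0],[0,0,0],[0,0,0],[0,0,0]]}'
python3 -m creep '{"delta_pos": [[0,0,0],[0,0,0],[0,0,0],[0,0,0],[0,0,0],[0,0,0],[0,0,0],[0,0,0]], "dr": [[0,0,0],[0,0,0],[0,0,0],[0,0,0],[0,0,0],[0,0,0],[0,0,0],[0,0,0]]}' -1 40
python3 - <<'E'
from h import *
grab('wrist','w2.png')
go(.63,-.262,.13,8.5)
E
```

```text
clock: 3.05
position: [0.6308, -0.2602, 0.0212]
ee_rot: [0.535, 0.461, 0.537, -0.461]
contact_force: [0.1, -0.1, 0.9]
width: 0.0855
clock: 3.85
position: [0.6319, -0.2632, 0.0239]
ee_rot: [0.536, 0.462, 0.534, -0.462]
contact_force: [-0.8, 1.3, 7.2]
width: 0.0551
pos [ 0.6319 -0.2632  0.0239] jawyaw 8.4 -> d cm [-10.61  -0.15  -0.14] dr [-0.0017  0.0011 -0.0024] q6 -0.64 q1 -0.5 F [-2.4  1.   6.5] w 0.055 t 3.9
```

View pics/w2.png

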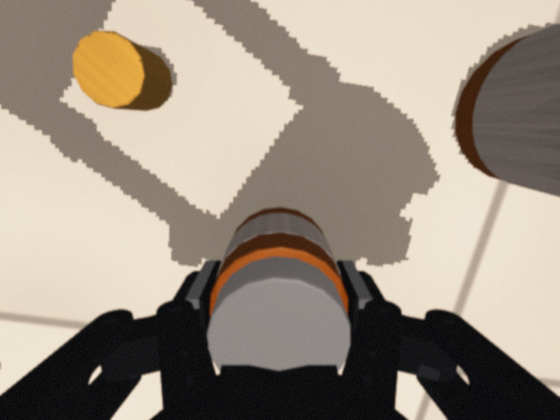

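Image w2 shows the jar centred between the pads, its cap at (280,320), with a width of 55 mm.

```bash
python3 -m creep '{"delta_pos": [[-2,0,0],[-5,0,0],[-8,0,0],[-11,0,0],[-12,0,0],[-12,0,0]], "dr": [[0,0,0],[0,0,0],[0,0,0],[0,0,0],[0,0,0],[0,0,0]]}'
python3 - <<'E'
from h import *
go(.5716,.1044,.13,8.5)
E
```

```text
clock: 4.5
position: [0.6321, -0.2635, 0.1435]
ee_rot: [0.537, 0.462, 0.534, -0.462]
contact_force: [-0.3, -0.1, -4.0]
width: 0.0551
pos [ 0.6321 -0.2635  0.1435] jawyaw 8.41 -> d cm [  1.26  -0.61 -37.29] dr [-0.0016  0.0023 -0.0034] q6 -0.64 q1 -0.5 F [-0.3 -0.1 -4. ] w 0.0551 t 4.5
```

```bash
python3 -m creep '{"delta_pos": [[0,-0.1,-3],[0,-0.2,-7],[0,-0.3,-12],[0,-0.3,-17],[0,-0.4,-22],[0,-0.5,-27],[0,-0.5,-32],[0,-0.6,-35],[0,-0.6,-36.5],[0,-0.6,-37.3]], "dr": [[0,0.002,-0.003],[0,0.002,-0.003],[0,0.002,-0.003],[0,0.002,-0.003],[0,0.002,-0.003],[0,0.002,-0.003],[0,0.002,-0.003],[0,0.002,-0.003],[0,0.002,-0.003],[0,0.002,-0.003]]}'
python3 -m creep '{"delta_pos": [[0,0,0],[0,0,0],[0,0,0]], "dr": [[0,0,0],[0,0,0],[0,0,0]]}'
python3 - <<'E'
from h import *
go(.5716,.1044,.031,8.5)
E
```

```text
clock: 5.5
position: [0.5696, 0.106, 0.1401]
ee_rot: [0.534, 0.46, 0.538, -0.463]
contact_force: [0.2, -0.1, -2.5]
width: 0.0553
clock: 5.8
position: [0.571, 0.1036, 0.1414]
ee_rot: [0.534, 0.462, 0.536, -0.463]
contact_force: [-0.6, -0.8, -1.4]
width: 0.0553
pos [0.571  0.1036 0.1414] jawyaw 8.32 -> d cm [11.04  0.1  -0.06] dr [-0.0031 -0.0014  0.0031] q6 -0.09 q1 0.06 F [-0.6 -0.8 -1.4] w 0.0553 t 5.8
```

```bash
python3 -m creep '{"delta_pos": [[3,0.1,0],[6,0.1,0],[8,0.1,0],[9.5,0.1,0],[10,0.1,0],[10.4,0.1,0],[10.6,0.1,0],[10.7,0.1,0],[10.7,0.1,0]], "dr": [[0,0,0],[0,0,0],[0,0,0],[0,0,0],[0,0,0],[0,0,0],[0,0,0],[0,0,0],[0,0,0]]}'
python3 - <<'E'
from h import *
im=grab('wrist','w3.png')
go(.5716,.1044,.031,8.5)
E
```

```text
clock: 6.7
position: [0.5717, 0.1054, 0.0352]
ee_rot: [0.534, 0.462, 0.536, -0.462]
contact_force: [-0.2, -0.7, -1.6]
width: 0.0549
pos [0.5717 0.1055 0.0352] jawyaw 8.43 -> d cm [ 0.42 -0.02  0.11] dr [-0.0013 -0.002   0.0017] q6 -0.09 q1 0.06 F [ 0.1  1.2 -2. ] w 0.0551 t 6.75
```

View pics/w3.png

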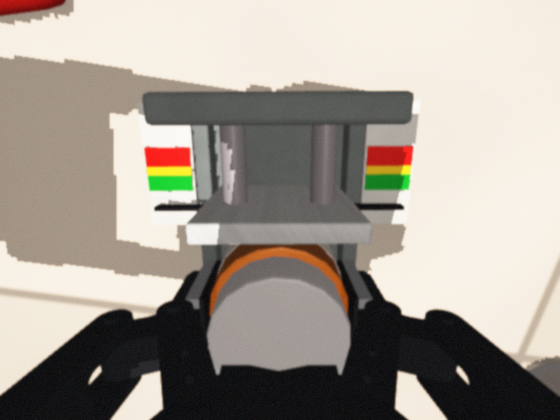

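Image w3 shows the jar centred in the channel just in front of the plate. The pointers are at row 207, unloaded, and the green bands span rows 175–190. I'll lower it and release.

```bash
python3 -m creep '{"delta_pos": [[0.2,0,0.1],[0.35,0,0.1],[0.45,0,0.1],[0.5,0,0.1],[0.5,0,0.1]], "dr": [[0,0,0],[0,0,0],[0,0,0],[0,0,0],[0,0,0]]}'
python3 -m creep '{"delta_pos": [[0,0,0],[0,0,0],[0,0,0],[0,0,0],[0,0,0],[0,0,0]], "dr": [[0,0,0],[0,0,0],[0,0,0],[0,0,0],[0,0,0],[0,0,0]]}' 1
python3 -m creep '{"delta_pos": [[-2,0,0],[-6,0,0],[-10,0,0],[-14,0,0],[-17,0,0],[-18,0,0],[-18,0,0]], "dr": [[0,0,0],[0,0,0],[0,0,0],[0,0,0],[0,0,0],[0,0,0],[0,0,0]]}'
python3 - <<'E'
from h import *
im=dict(np.load('top1.npz'))
p=rect(im,.056,.40,.49,-.26,-.17,4);cv2.imwrite('pics/b.png',p)
W=world(im);m=np.zeros(W.shape[:2],bool);m[245:280,320:355]=1
q=W[m&(W[...,2]>.05)]
# yaw by minimal extent area via rect of points
for k in(.045,.048,.05): print(cv2.minAreaRect((W[m&(W[...,2]>k)&(W[...,2]<.064)][:,:2]*1000).astype(np.float32)))
g=cv2.cvtColor(p,cv2.COLOR_BGR2HSV);mm=((g[...,2]>150)&(g[...,1]<35)).astype(np.uint8)
c=max(cv2.findContours(mm,0,2)[0],key=cv2.contourArea);print('white',cv2.minAreaRect(c))
go(.444,-.2155,.18,8.5)
E
```

```text
clock: 7.25
position: [0.5713, 0.1045, 0.0299]
ee_rot: [0.534, 0.462, 0.537, -0.462]
contact_force: [-1.2, 0.5, 1.6]
width: 0.0553
clock: 7.85
position: [0.5714, 0.1045, 0.0296]
ee_rot: [0.534, 0.462, 0.537, -0.462]
contact_force: [-0.1, -0.6, -0.2]
width: 0.0854
clock: 8.55
position: [0.5727, 0.1042, 0.2109]
ee_rot: [0.535, 0.462, 0.536, -0.461]
contact_force: [-0.0, -0.1, -0.4]
width: 0.0854
((444.64691162109375, -215.42221069335938), (56.063194274902344, 56.209842681884766), 69.16217041015625)
((444.3802490234375, -215.32073974609375), (56.063194274902344, 55.56611251831055), 69.16217041015625)
((444.60760498046875, -214.8586883544922), (54.7971305847168, 55.723777770996094), 68.7545394897461)
white ((180.68637084960938, 179.0563201904297), (217.72174072265625, 218.6201171875), 21.51860809326172)
pos [0.5727 0.1042 0.2109] jawyaw 8.42 -> d cm [  3.03 -17.41  29.75] dr [-0.0014 -0.0018 -0.0002] q6 -0.09 q1 0.06 F [-0.  -0.1 -0.4] w 0.0854 t 8.55
```

View pics/b.png

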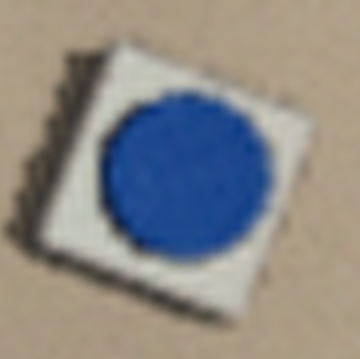

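```bash
python3 -m creep '{"delta_pos": [[0,-2.5,4.2],[0,-5,8.5],[0,-7.5,12.8],[0,-10,17],[0,-12.5,21.3],[0,-15,25.5],[0,-16.5,28.5],[0,-17.4,29.7],[0,-17.4,29.7],[0,-17.4,29.7]], "dr": [[0.1,0,0],[0.2,0,0],[0.3,0,0],[0.4,0,0],[0.5,0,0],[0.524,0,0],[0.524,0,0],[0.524,0,0],[0.524,0,0],[0.524,0,0]]}'
python3 - <<'E'
from h import *
go(.4445,-.2155,.019,-21.5)
E
```

```text
clock: 9.55
position: [0.4426, -0.2143, 0.2078]
ee_rot: [-0.395, -0.584, -0.4, 0.586]
contact_force: [0.4, 0.2, -0.2]
width: 0.0856
pos [ 0.4426 -0.2143  0.2078] jawyaw -21.66 -> d cm [18.88  0.35  0.08] dr [-0.0027 -0.0019  0.0069] q6 -0.21 q1 -0.59 F [ 0.4  0.2 -0.2] w 0.0856 t 9.55
```

```bash
python3 -m creep '{"delta_pos": [[4,0.2,0],[8,0.2,0],[12,0.2,0.1],[15,0.2,0.1],[17.5,0.2,0.1],[18.6,0.2,0.1],[18.7,0.2,0.1],[18.7,0.2,0.1]], "dr": [[0,0,0.005],[0,0,0.005],[0,0,0.005],[0,0,0.005],[0,0,0.005],[0,0,0.005],[0,0,0.005],[0,0,0.005]]}'
python3 -m creep '{"delta_pos": [[0,0,0],[0,0,0],[0,0,0],[0,0,0],[0,0,0],[0,0,0],[0,0,0],[0,0,0]], "dr": [[0,0,0],[0,0,0],[0,0,0],[0,0,0],[0,0,0],[0,0,0],[0,0,0],[0,0,0]]}' -1 40
python3 -c "
from h import *
go(.4445,-.2155,.14,-21.5)"
python3 -m creep '{"delta_pos": [[-2,0,0],[-5,0,0],[-8,0,0],[-11,0,0],[-12,0,0],[-12,0,0]], "dr": [[0,0,0],[0,0,0],[0,0,0],[0,0,0],[0,0,0],[0,0,0]]}'
python3 - <<'E'
from h import *
im=grab('wrist','w4.png')
s=grab('scene','s2.png')['pixels'];cv2.imwrite('pics/c4.png',np.hstack([im['pixels'][:,:400],s[150:,220:].copy().repeat(1,0) if 0 else cv2.copyMakeBorder(s[130:330,180:560],0,220,0,0,cv2.BORDER_CONSTANT)]))
go(.5804,.0450,.14,8.5)
E
```

```text
clock: 10.35
position: [0.445, -0.2161, 0.0229]
ee_rot: [0.398, 0.585, 0.397, -0.584]
contact_force: [-0.4, -0.3, -0.2]
width: 0.0853
clock: 11.15
position: [0.4448, -0.2168, 0.0238]
ee_rot: [0.398, 0.586, 0.396, -0.584]
contact_force: [-0.2, 0.6, 6.8]
width: 0.0558
pos [ 0.4448 -0.2168  0.0238] jawyaw -21.61 -> d cm [-11.62  -0.04  -0.11] dr [-0.002  -0.0001 -0.0035] q6 -0.22 q1 -0.59 F [-0.2  0.6  6.8] w 0.0558 t 11.15
clock: 11.75
position: [0.4449, -0.217, 0.1439]
ee_rot: [0.399, 0.586, 0.396, -0.584]
contact_force: [0.3, -0.5, -1.7]
width: 0.0552
pos [ 0.4433 -0.216   0.1415] jawyaw -21.61 -> d cm [  0.17   3.14 -29.31] dr [-5.255e-01 -8.000e-04  2.000e-04] q6 -0.22 q1 -0.6 F [ 0.6  0.7 -2.8] w 0.0554 t 11.85
```

View pics/c4.png

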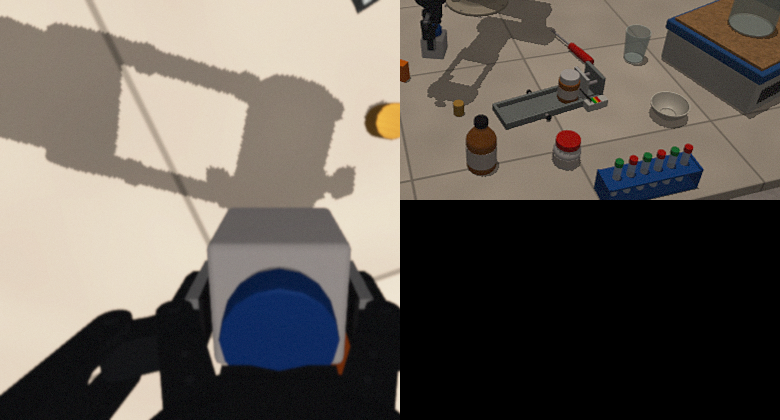

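Composite c4 shows the bottle square between the pads, its cap at (280,320). The scene inset shows the jar upright in the carrier at (569,85).

```bash
python3 -m creep '{"delta_pos": [[0,0.3,-3],[0,0.8,-7],[0,1.3,-11.5],[0,1.8,-16],[0,2.3,-20.5],[0,2.7,-25],[0,3,-27.5],[0,3.2,-28.7],[0,3.2,-29.1],[0,3.2,-29.1]], "dr": [[-0.06,0,0],[-0.13,0,0],[-0.21,0,0],[-0.29,0,0],[-0.37,0,0],[-0.45,0,0],[-0.5,0,0],[-0.525,0,0],[-0.525,0,0],[-0.525,0,0]]}'
python3 -c "
from h import *
go(.5807,.0431,.031,8.5)"
```

```text
clock: 12.85
position: [0.5801, 0.0418, 0.1415]
ee_rot: [0.535, 0.461, 0.536, -0.462]
contact_force: [1.0, -0.3, -1.3]
width: 0.0554
pos [0.5801 0.0418 0.1415] jawyaw 8.45 -> d cm [11.05  0.1  -0.13] dr [-0.0009  0.0006  0.0013] q6 -0.19 q1 -0.05 F [ 1.  -0.3 -1.3] w 0.0554 t 12.85
```

```bash
python3 -m creep '{"delta_pos": [[3,0.1,0],[6,0.1,0],[8,0.1,0],[9.5,0.1,0],[10,0.1,0],[10.4,0.1,0],[10.6,0.1,0],[10.6,0.1,0]], "dr": [[0,0,0],[0,0,0],[0,0,0],[0,0,0],[0,0,0],[0,0,0],[0,0,0],[0,0,0]]}'
python3 - <<'E'
from h import *
im=grab('wrist','w5.png')
go(.5807,.0431,.031,8.5)
E
```

```text
clock: 13.65
position: [0.5824, 0.0421, 0.0372]
ee_rot: [0.536, 0.462, 0.535, -0.461]
contact_force: [0.1, -0.4, -1.9]
width: 0.0557
pos [0.5825 0.0422 0.0373] jawyaw 8.47 -> d cm [ 0.63 -0.17 -0.11] dr [-0.0006  0.0008 -0.0026] q6 -0.19 q1 -0.05 F [ 0.4 -0.5 -1.4] w 0.0546 t 13.7
```

View pics/w5.png

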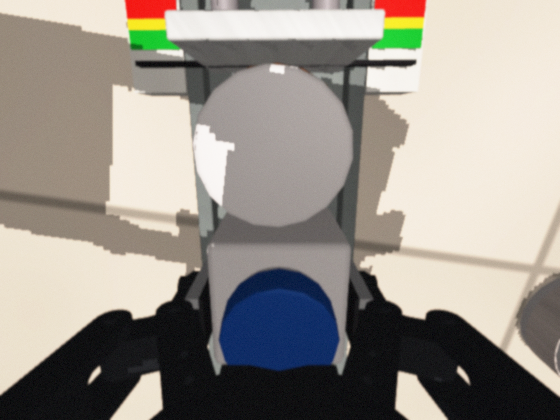

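Image w5 shows the bottle square and centred in the channel behind the jar, with a small gap between them and the pointers still at zero. I'll lower it, release, and go for the block.

```bash
python3 -m creep '{"delta_pos": [[0.2,-0.1,0],[0.4,-0.1,0],[0.55,-0.1,0],[0.65,-0.1,0],[0.7,-0.1,0],[0.7,-0.1,0]], "dr": [[0,0,0],[0,0,0],[0,0,0],[0,0,0],[0,0,0],[0,0,0]]}'
python3 -m creep '{"delta_pos": [[0,0,0],[0,0,0],[0,0,0],[0,0,0],[0,0,0],[0,0,0]], "dr": [[0,0,0],[0,0,0],[0,0,0],[0,0,0],[0,0,0],[0,0,0]]}' 1
python3 -m creep '{"delta_pos": [[-2,0,0],[-6,0,0],[-10,0,0],[-14,0,0],[-17,0,0],[-18,0,0],[-18,0,0]], "dr": [[0,0,0],[0,0,0],[0,0,0],[0,0,0],[0,0,0],[0,0,0],[0,0,0]]}'
python3 -c "
from h import *
go(.436,-.3785,.2,-9.6)"
```

```text
clock: 14.3
position: [0.581, 0.0424, 0.0299]
ee_rot: [0.536, 0.462, 0.535, -0.461]
contact_force: [-0.8, 0.1, 1.6]
width: 0.0552
clock: 14.9
position: [0.5811, 0.0423, 0.0296]
ee_rot: [0.536, 0.462, 0.535, -0.461]
contact_force: [0.1, -0.2, -0.8]
width: 0.0856
clock: 15.6
position: [0.5816, 0.0423, 0.211]
ee_rot: [0.537, 0.463, 0.534, -0.461]
contact_force: [-0.1, 0.3, -0.4]
width: 0.0858
pos [0.5816 0.0423 0.211 ] jawyaw 8.48 -> d cm [  1.05 -20.61  39.48] dr [ 3.155e-01  3.000e-04 -4.600e-03] q6 -0.19 q1 -0.05 F [-0.1  0.3 -0.4] w 0.0858 t 15.6
```

```bash
python3 -m creep '{"delta_pos": [[0,-2.2,4.2],[0,-4.4,8.4],[0,-6.6,12.6],[0,-8.8,16.8],[0,-11,21],[0,-13.2,25.2],[0,-15.4,29.4],[0,-17.6,33.6],[0,-19.6,37.5],[0,-20.6,39.5]], "dr": [[0.05,0,0],[0.1,0,0],[0.15,0,0],[0.2,0,0],[0.25,0,0],[0.3,0,-0.003],[0.315,0,-0.004],[0.315,0,-0.004],[0.315,0,-0.004],[0.315,0,-0.004]]}'
python3 -m creep '{"delta_pos": [[0,0,0],[0,0,0],[0,0,0]], "dr": [[0,0,0],[0,0,0],[0,0,0]]}'
python3 -c "
from h import *
go(.436,-.3785,.022,-9.6)"
```

```text
clock: 16.6
position: [0.433, -0.3813, 0.2066]
ee_rot: [-0.454, -0.539, -0.458, 0.542]
contact_force: [0.6, 0.4, -0.5]
width: 0.0855
clock: 16.9
position: [0.4352, -0.377, 0.2083]
ee_rot: [-0.455, -0.539, -0.458, 0.54]
contact_force: [-0.7, -0.0, 0.1]
width: 0.0852
pos [ 0.4352 -0.377   0.2083] jawyaw -9.52 -> d cm [18.63  0.18  0.17] dr [ 0.0014 -0.0018  0.0043] q6 -0.67 q1 -0.83 F [-0.7 -0.   0.1] w 0.0852 t 16.9
```

```bash
python3 -m creep '{"delta_pos": [[4,0.1,0.1],[8,0.1,0.1],[12,0.1,0.1],[15,0.1,0.1],[17.5,0.1,0.1],[18.5,0.1,0.1],[18.6,0.1,0.1],[18.6,0.1,0.1]], "dr": [[0,0,0.004],[0,0,0.004],[0,0,0.004],[0,0,0.004],[0,0,0.004],[0,0,0.004],[0,0,0.004],[0,0,0.004]]}'
python3 -m creep '{"delta_pos": [[0,0,0],[0,0,0],[0,0,0],[0,0,0],[0,0,0],[0,0,0],[0,0,0],[0,0,0]], "dr": [[0,0,0],[0,0,0],[0,0,0],[0,0,0],[0,0,0],[0,0,0],[0,0,0],[0,0,0]]}' -1 80
python3 -c "
from h import *
go(.436,-.3785,.022,-9.6)"
python3 -m creep '{"delta_pos": [[-2,0,0],[-5,0,0],[-8,0,0],[-11,0,0],[-13,0,0],[-13,0,0]], "dr": [[0,0,0],[0,0,0],[0,0,0],[0,0,0],[0,0,0],[0,0,0]]}'
python3 - <<'E'
from h import *
im=grab('wrist','w6.png');t=grab('top','t6.png')['pixels']
cv2.imwrite('pics/c6.png',np.hstack([im['pixels'][:,:420],cv2.resize(t[130:330,170:350],None,fx=2.1,fy=2.1)]))
go(.5884,-.0084,.15,8.5)
E
```

```text
clock: 17.7
position: [0.4365, -0.3798, 0.0243]
ee_rot: [0.458, 0.54, 0.456, -0.54]
contact_force: [-0.3, -0.5, 0.8]
width: 0.0854
clock: 18.5
position: [0.4364, -0.3808, 0.0252]
ee_rot: [0.458, 0.54, 0.455, -0.54]
contact_force: [0.6, 0.5, 6.2]
width: 0.0552
pos [ 0.4364 -0.3808  0.0252] jawyaw -9.57 -> d cm [ 0.32 -0.08 -0.22] dr [ 0.0004  0.0025 -0.0039] q6 -0.67 q1 -0.84 F [0.6 0.5 6.2] w 0.0552 t 18.5
clock: 19.1
position: [0.4369, -0.3814, 0.1569]
ee_rot: [0.46, 0.54, 0.453, -0.54]
contact_force: [0.1, -0.9, -0.9]
width: 0.0554
pos [ 0.4352 -0.3795  0.1533] jawyaw -9.58 -> d cm [  0.32   8.93 -39.14] dr [-0.3156  0.0007 -0.0014] q6 -0.67 q1 -0.84 F [-0.3  0.2 -2.3] w 0.0553 t 19.2
```

View pics/c6.png

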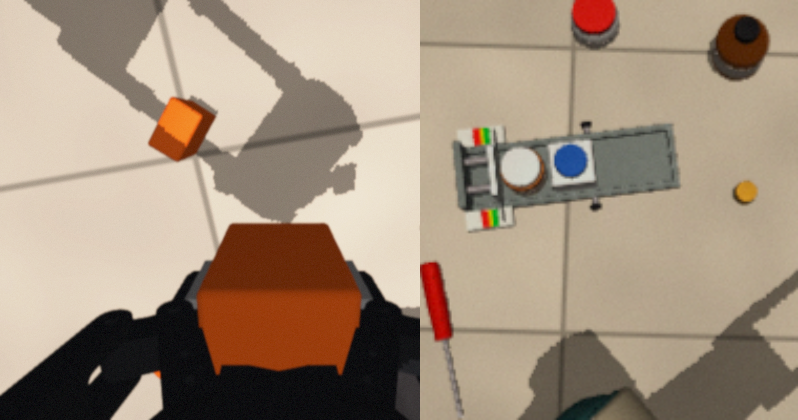

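c6 shows the orange block gripped squarely on its 56 mm sides, its top at (280,330). In the top inset the jar (521,168) and bottle (571,162) stand in the carrier and the bench is otherwise unchanged.

```bash
python3 -m creep '{"delta_pos": [[0,0.7,-3],[0,1.6,-7],[0,2.6,-11.5],[0,3.7,-16],[0,4.8,-20.5],[0,5.8,-25],[0,6.9,-29.5],[0,7.9,-34],[0,8.6,-37],[0,8.9,-38.6]], "dr": [[-0.03,0,0],[-0.07,0,0],[-0.11,0,0],[-0.15,0,0],[-0.19,0,0],[-0.23,0,0],[-0.27,0,0],[-0.3,0,0],[-0.315,0,0],[-0.315,0,0]]}'
python3 -m creep '{"delta_pos": [[0,0,0],[0,0,0],[0,0,0]], "dr": [[0,0,0],[0,0,0],[0,0,0]]}'
python3 -c "
from h import *
go(.5887,-.0104,.032,8.5)"
```

```text
clock: 20.2
position: [0.587, -0.0112, 0.1512]
ee_rot: [0.536, 0.461, 0.537, -0.461]
contact_force: [0.2, 0.0, -1.3]
width: 0.0552
clock: 20.5
position: [0.5867, -0.0155, 0.1529]
ee_rot: [0.536, 0.462, 0.535, -0.463]
contact_force: [1.2, 0.3, -0.9]
width: 0.0552
pos [ 0.5867 -0.0155  0.1529] jawyaw 8.39 -> d cm [12.09  0.28 -0.49] dr [-0.002   0.0015  0.0003] q6 -0.29 q1 -0.14 F [ 1.2  0.3 -0.9] w 0.0552 t 20.5
```

```bash
python3 -m creep '{"delta_pos": [[3,0.2,-0.4],[6,0.2,-0.4],[9,0.2,-0.4],[10.5,0.2,-0.4],[11.2,0.2,-0.4],[11.6,0.2,-0.4],[11.8,0.2,-0.4],[11.9,0.2,-0.4],[11.9,0.2,-0.4]], "dr": [[0,0,0],[0,0,0],[0,0,0],[0,0,0],[0,0,0],[0,0,0],[0,0,0],[0,0,0],[0,0,0]]}'
python3 - <<'E'
from h import *
im=grab('wrist','w7.png')
go(.5887,-.0104,.0317,8.5)
E
```

```text
clock: 21.4
position: [0.5895, -0.01, 0.0352]
ee_rot: [0.537, 0.462, 0.535, -0.461]
contact_force: [-0.2, -0.1, -1.1]
width: 0.0555
pos [ 0.5895 -0.0099  0.0352] jawyaw 8.48 -> d cm [ 0.35 -0.09  0.04] dr [-0.0003  0.0015 -0.0027] q6 -0.28 q1 -0.13 F [ 0.4 -0.6 -0.9] w 0.0554 t 21.45
```

View pics/w7.png

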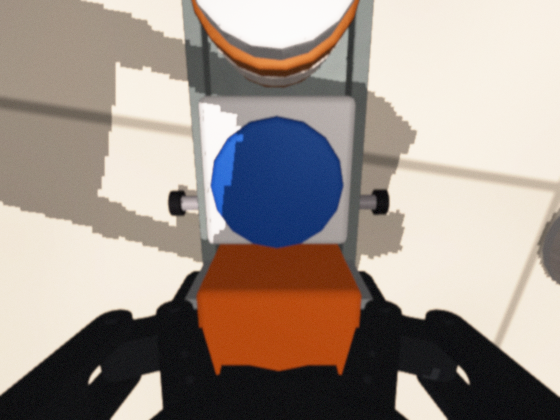

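Image w7 shows the block squarely behind the bottle, which is centred at (277,180), with a small gap, and its screws at row 202. I'll lower it and start pushing.

```bash
python3 -m creep '{"delta_pos": [[0.2,0,0],[0.3,0,0],[0.35,0,0],[0.38,0,0],[0.38,0,0]], "dr": [[0,0,0],[0,0,0],[0,0,0],[0,0,0],[0,0,0]]}'
python3 -m creep '{"delta_pos": [[0,0,-0.1],[0,0,-0.3],[0,0,-0.5],[0,0,-0.65],[0,0,-0.8],[0,0,-0.95],[0,0,-1.1],[0,0,-1.25],[0,0,-1.35],[0,0,-1.4]], "dr": [[0,0,0],[0,0,0],[0,0,0],[0,0,0],[0,0,0],[0,0,0],[0,0,0],[0,0,0],[0,0,0],[0,0,0]]}'
cat >> h.py <<'E'
C=np.array([.580,.048]);th=np.radians(8.5);Y=np.array([-np.sin(th),np.cos(th)]);X=np.array([np.cos(th),np.sin(th)])
def check(n):
    s=manip.get_state();print('TCP local y mm',((s['position'][:2]-C)@Y*1000).round(1),'x',((s['position'][:2]-C)@X*1000).round(1),'z',s['position'][2].round(4),'F y',(np.array(s['contact_force'])[:2]@Y).round(1),'Fz',np.round(s['contact_force'][2],1),'M',np.round(s['moment'],2),'w',round(float(s['width']),4),'t',s['clock'])
    im=grab('top',n);g=cv2.cvtColor(im['pixels'],cv2.COLOR_BGR2GRAY).astype(float)
    # grey profile along local y over both scale strips (x=+-54, top z=.022)
    ys=np.arange(70,142,1.)
    for sx in(-1,1):
        pr=[]
        for x in(50,53,56,59):
            q=[np.append(C+X*sx*x/1000+Y*y/1000,.022) for y in ys]
            p,_=cv2.projectPoints(np.array(q),np.array(im['rvec'],float),np.array(im['tvec'],float),np.array(im['intrinsics'],float),None)
            p=p.reshape(-1,2).astype(np.float32)
            pr.append(cv2.remap(im['pixels'],p[:,0].copy(),p[:,1].copy(),cv2.INTER_CUBIC)[:,0])
        pr=np.mean(pr,0);v=pr.max(1)
        print('side',sx,'max channel:',[(int(a),int(b)) for a,b in zip(ys[::3],v[::3])],'darkest y',ys[v[10:60].argmin()+10], 'greenest',ys[(pr[:,1]-pr[:,2]).argmax()])
    W=world(im);z=W[...,2];l=(W[...,:2]-C)@np.stack([X,Y],1)
    k=(abs(l[...,0])<.03)&(l[...,1]>.07)&(l[...,1]<.128)&(z>.066)&(z<.084)
    print('plate-top pts local y',np.percentile(l[k][:,1],[2,10,50,90,98]).round(4),k.sum())
    return im
E
python3 -c "
from h import *
check('t7.png')"
```

```text
clock: 21.95
position: [0.589, -0.0097, 0.0312]
ee_rot: [0.536, 0.462, 0.535, -0.461]
contact_force: [-2.3, 2.2, 5.3]
width: 0.0553
clock: 22.95
position: [0.5884, 0.0033, 0.0312]
ee_rot: [0.538, 0.462, 0.534, -0.461]
contact_force: [0.6, -5.0, 5.9]
width: 0.0553
TCP local y mm -45.5 x 1.7 z 0.0312 F y -5.1 Fz 5.9 M [-0.89 -0.06  0.02] w 0.0553 t 22.95
side -1 max channel: [(70, 141), (73, 142), (76, 131), (79, 97), (82, 107), (85, 132), (88, 138), (91, 142), (94, 141), (97, 141), (100, 141), (103, 113), (106, 156), (109, 203), (112, 213), (115, 210), (118, 211), (121, 208), (124, 205), (127, 206), (130, 207), (133, 207), (136, 206), (139, 199)] darkest y 80.0 greenest 105.0
side 1 max channel: [(70, 188), (73, 188), (76, 178), (79, 135), (82, 193), (85, 206), (88, 186), (91, 108), (94, 159), (97, 182), (100, 164), (103, 156), (106, 177), (109, 203), (112, 213), (115, 211), (118, 207), (121, 202), (124, 204), (127, 206), (130, 206), (133, 208), (136, 176), (139, 156)] darkest y 92.0 greenest 102.0
plate-top pts local y [0.0704 0.0728 0.0903 0.0962 0.0969] 119
```

```bash
python3 -m creep '{"delta_pos": [[-0.05,0,-0.1],[-0.08,0,-0.2],[-0.08,0,-0.3],[-0.08,0,-0.4],[-0.08,0,-0.5],[-0.08,0,-0.6],[-0.08,0,-0.7],[-0.08,0,-0.75],[-0.08,0,-0.8],[-0.08,0,-0.8]], "dr": [[0,0,0],[0,0,0],[0,0,0],[0,0,0],[0,0,0],[0,0,0],[0,0,0],[0,0,0],[0,0,0],[0,0,0]]}'
python3 -c "
from h import *
check('t8.png')"
```

```text
clock: 24.0
position: [0.5855, 0.0114, 0.0312]
ee_rot: [0.536, 0.461, 0.535, -0.462]
contact_force: [0.2, -6.1, -0.7]
width: 0.0552
TCP local y mm -37.0 x 0.0 z 0.0312 F y -6.0 Fz -0.7 M [-0.87 -0.22  0.01] w 0.0552 t 24.0
side -1 max channel: [(70, 131), (73, 134), (76, 133), (79, 136), (82, 140), (85, 132), (88, 105), (91, 100), (94, 122), (97, 135), (100, 136), (103, 138), (106, 139), (109, 136), (112, 131), (115, 151), (118, 207), (121, 209), (124, 206), (127, 206), (130, 206), (133, 207), (136, 207), (139, 200)] darkest y 90.0 greenest 129.0
side 1 max channel: [(70, 156), (73, 189), (76, 179), (79, 134), (82, 193), (85, 204), (88, 201), (91, 210), (94, 152), (97, 89), (100, 142), (103, 159), (106, 176), (109, 201), (112, 210), (115, 211), (118, 206), (121, 202), (124, 204), (127, 206), (130, 209), (133, 208), (136, 177), (139, 156)] darkest y 97.0 greenest 102.0
plate-top pts local y [0.0725 0.0767 0.0938 0.1003 0.1016] 147
```

```bash
python3 -m creep '{"delta_pos": [[0,0,-0.1],[0,0,-0.2],[0,0,-0.3],[0,0,-0.4],[0,0,-0.5],[0,0,-0.55],[0,0,-0.55],[0,0,-0.55]], "dr": [[0,0,0],[0,0,0],[0,0,0],[0,0,0],[0,0,0],[0,0,0],[0,0,0],[0,0,0]]}'
python3 - <<'E'
from h import *
im=check('t9.png');s=grab('scene','s9.png')
a=cv2.resize(rect(im,.022,.48,.68,-.04,.20,1.6),None,fx=1,fy=1)
b=cv2.resize(s['pixels'][190:270,290:400],None,fx=5,fy=5,interpolation=cv2.INTER_CUBIC)[:400,:400+10]
w=cv2.copyMakeBorder(a,0,400-a.shape[0],0,0,cv2.BORDER_CONSTANT)
b=cv2.resize(s['pixels'][180:270,305:395],(400,400),interpolation=cv2.INTER_CUBIC)
cv2.imwrite('pics/c9.png',np.hstack([w,b]))
E
```

```text
clock: 24.85
position: [0.585, 0.0157, 0.0313]
ee_rot: [0.537, 0.461, 0.535, -0.462]
contact_force: [1.8, -8.6, 0.3]
width: 0.055
TCP local y mm -32.7 x 0.2 z 0.0313 F y -8.8 Fz 0.3 M [-1.38 -0.14  0.03] w 0.055 t 24.85
side -1 max channel: [(70, 125), (73, 125), (76, 126), (79, 122), (82, 126), (85, 130), (88, 135), (91, 129), (94, 106), (97, 94), (100, 121), (103, 135), (106, 135), (109, 138), (112, 138), (115, 138), (118, 128), (121, 151), (124, 192), (127, 206), (130, 206), (133, 206), (136, 207), (139, 199)] darkest y 96.0 greenest 129.0
side 1 max channel: [(70, 73), (73, 61), (76, 126), (79, 125), (82, 194), (85, 203), (88, 202), (91, 201), (94, 210), (97, 185), (100, 89), (103, 130), (106, 178), (109, 200), (112, 213), (115, 211), (118, 206), (121, 202), (124, 204), (127, 205), (130, 207), (133, 209), (136, 178), (139, 157)] darkest y 101.0 greenest 103.0
plate-top pts local y [0.077  0.0821 0.0985 0.1046 0.1058] 134
```

View pics/c9.png

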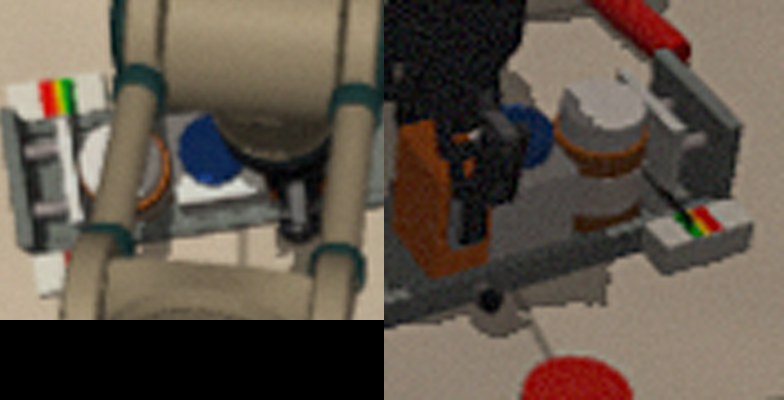

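The c9 picture shows the jar, bottle and block upright. The pointer is at the near part of green, at crop (690,215), estimated 9–10 mm of travel. I'll push slightly further to centre it.

```bash
python3 -m creep '{"delta_pos": [[0,0,-0.07],[0,0,-0.14],[0,0,-0.2],[0,0,-0.2],[0,0,-0.2],[0,0,-0.2],[0,0,-0.2],[0,0,-0.2],[0,0,-0.2],[0,0,-0.2]], "dr": [[0,0,0],[0,0,0],[0,0,0],[0,0,0],[0,0,0],[0,0,0],[0,0,0],[0,0,0],[0,0,0],[0,0,0]]}'
python3 - <<'E'
from h import *
im=check('t10.png');s=grab('scene','s10.png')
# fine pointer profile on +x scale from scene and top
for nm,i in(('top',im),('scene',s)):
  for x in(50,54,58):
    ys=np.arange(84,128,1.)
    q=np.array([np.append(C+X*x/1000+Y*y/1000,.022) for y in ys])
    p,_=cv2.projectPoints(q,np.array(i['rvec'],float),np.array(i['tvec'],float),np.array(i['intrinsics'],float),None);p=p.reshape(-1,2).astype(np.float32)
    c=cv2.remap(i['pixels'],p[:,0].copy(),p[:,1].copy(),cv2.INTER_LINEAR)[:,0]
    hsv=cv2.cvtColor(c[None],cv2.COLOR_BGR2HSV)[0]
    print(nm,x,' '.join(f'{int(y)}:'+('K' if v<110 else 'w' if sa<90 else 'G' if 38<h<90 else 'Y' if 18<h<=38 else 'R')for y,(h,sa,v) in zip(ys,hsv)))
E
```

```text
clock: 25.95
position: [0.5849, 0.0173, 0.0313]
ee_rot: [0.537, 0.461, 0.534, -0.462]
contact_force: [1.3, -9.6, 0.3]
width: 0.0554
TCP local y mm -31.1 x 0.3 z 0.0313 F y -9.7 Fz 0.3 M [-1.48 -0.18 -0.01] w 0.0554 t 25.95
side -1 max channel: [(70, 122), (73, 123), (76, 139), (79, 125), (82, 122), (85, 128), (88, 132), (91, 133), (94, 131), (97, 105), (100, 100), (103, 125), (106, 135), (109, 137), (112, 137), (115, 138), (118, 134), (121, 127), (124, 162), (127, 199), (130, 205), (133, 208), (136, 205), (139, 200)] darkest y 99.0 greenest 130.0
side 1 max channel: [(70, 88), (73, 77), (76, 63), (79, 101), (82, 197), (85, 204), (88, 202), (91, 203), (94, 210), (97, 190), (100, 110), (103, 79), (106, 164), (109, 201), (112, 212), (115, 212), (118, 206), (121, 202), (124, 204), (127, 206), (130, 206), (133, 208), (136, 175), (139, 156)] darkest y 102.0 greenest 104.0
plate-top pts local y [0.0782 0.0843 0.1004 0.1063 0.1075] 132
top 50 84:w 85:w 86:w 87:w 88:w 89:w 90:w 91:w 92:w 93:w 94:w 95:w 96:w 97:w 98:G 99:G 100:G 101:K 102:K 103:K 104:G 105:G 106:Y 107:Y 108:Y 109:Y 110:R 111:R
[... 677 characters left out ...]
6:w 97:w 98:w 99:G 100:K 101:K 102:K 103:K 104:K 105:K 106:K 107:K 108:K 109:R 110:R 111:R 112:R 113:R 114:R 115:R 116:R 117:R 118:R 119:R 120:R 121:w 122:w 123:w 124:w 125:w 126:w 127:w
scene 54 84:w 85:w 86:w 87:w 88:w 89:w 90:w 91:w 92:w 93:w 94:w 95:w 96:w 97:w 98:w 99:K 100:K 101:K 102:K 103:K 104:K 105:K 106:K 107:Y 108:Y 109:Y 110:Y 111:R 112:R 113:R 114:R 115:R 116:R 117:R 118:R 119:R 120:R 121:w 122:w 123:w 124:w 125:w 126:w 127:w
scene 58 84:w 85:w 86:w 87:w 88:w 89:w 90:w 91:w 92:w 93:w 94:w 95:w 96:w 97:w 98:w 99:K 100:K 101:K 102:K 103:K 104:K 105:K 106:Y 107:Y 108:Y 109:Y 110:R 111:R 112:R 113:R 114:R 115:R 116:R 117:R 118:R 119:R 120:R 121:w 122:w 123:w 124:w 125:w 126:w 127:w
```

The pointer now sits mid-green in the top view: black at 101–103.5 mm within green at 98.5–106.5 mm. I'll hold briefly to confirm it stays put, then hand in.

```bash
python3 -m creep '{"delta_pos": [[0,0,0],[0,0,0],[0,0,0],[0,0,0],[0,0,0],[0,0,0],[0,0,0],[0,0,0]], "dr": [[0,0,0],[0,0,0],[0,0,0],[0,0,0],[0,0,0],[0,0,0],[0,0,0],[0,0,0]]}'
python3 - <<'E'
from h import *
check('t11.png')
print(manip.sign_off())
E
```

```text
clock: 26.85
position: [0.5849, 0.0173, 0.0313]
ee_rot: [0.537, 0.461, 0.534, -0.462]
contact_force: [1.4, -10.4, -0.0]
width: 0.055
TCP local y mm -31.1 x 0.3 z 0.0313 F y -10.4 Fz -0.0 M [-1.53 -0.2   0.02] w 0.055 t 26.85
side -1 max channel: [(70, 122), (73, 124), (76, 140), (79, 124), (82, 122), (85, 129), (88, 131), (91, 133), (94, 131), (97, 104), (100, 102), (103, 127), (106, 135), (109, 136), (112, 137), (115, 139), (118, 136), (121, 128), (124, 161), (127, 200), (130, 205), (133, 206), (136, 207), (139, 201)] darkest y 99.0 greenest 130.0
side 1 max channel: [(70, 88), (73, 78), (76, 64), (79, 101), (82, 197), (85, 202), (88, 199), (91, 201), (94, 209), (97, 191), (100, 112), (103, 78), (106, 165), (109, 201), (112, 212), (115, 211), (118, 207), (121, 202), (124, 204), (127, 205), (130, 207), (133, 208), (136, 177), (139, 155)] darkest y 102.0 greenest 104.0
plate-top pts local y [0.0793 0.0839 0.1001 0.1064 0.1077] 129
the job is handed in; nothing more can be done
None
```

I stood the jar and then the bottle upright in the carrier and let go of both. I lowered the middle-sized orange block in behind them and pushed the row against the end plate. The job was handed in at 26.9 s with the block still gripped and pressed.

- **Pointer:** in the top view the +x pointer was mid-green, at 101–103.5 mm along the carrier, with green from about 98.5 to 106.5 mm. That is about 12 mm of plate travel.
- **Push:** it read about 10 N, and the tool position was the same before and after the 0.8 s hold.
- **Upright and undisturbed:** the jar, bottle and block were all standing in the last picture I viewed, just before the final 2 mm of push. Nothing else had moved in the views I took, but I did not look over the whole bench again at the end.
- **Not fully settled:** the arm hid the -x scale from the top camera, so only the +x pointer was read. The scene view agreed less sharply: its dark pointer band spread across most of the green, and on one of three lines into where yellow should be.

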